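# Sweep the good tablets into the counting tray's trough and shut the cover

## Task

Catalyst tablets for a digestion run are being counted on the white counting tray. With your closed fingertips, sweep the three whole tablets across the platform so that they drop into the open trough along its edge, leaving the broken half tablet where it lies; then push the trough's hinged cover fully shut over them. Push only: lift nothing, and do not disturb the bottle, weighing boat and tweezers beside the tray.

Things in the scene. Friction and masses are not known exactly. Their poses are not given: they have to be found in the camera images.
- tray: White plastic tablet counting tray, 190 mm along its x and 204 mm along its y, fast on the bench. Origin on the bench under its centre, z up. Along +y runs the trough; the rest is the platform where the tablets lie. A 6 mm thick rim, 12 mm higher than the platform, bounds the platform on every side but the trough's.
- platform (a point): Centre of the level platform's top, at tray (0, -22.5, 30) mm. The platform spans tray x -89 to 89, y -95 to 50 mm; at y = 50 it drops straight into the trough. The tablets start in four lanes at tray x about -60, -20, 20 and 60 mm (within 4 mm), y -40 to 0 mm, one in each; which one is in which lane varies.
- trough (a point): Centre of the trough's floor, at tray (0, 70.5, 6) mm. The trough spans tray x -89 to 89, y 50 to 91 mm, and lies 24 mm below the platform; its outer wall (y 91 to 98 mm) is 32 mm high. At its -x end are an 18 mm high sill and a small pouring spout.
- cover (a joint): Angle of the trough's cover, a bluish see-through flap with a white edge, 164 mm long (tray x), 48 mm wide, 3 mm thick, hinged on the trough's outer wall. 0 = shut, level over the trough; 1.57 = upright; at the start 1.7 to 2.1, leaning outward (tray +y). The stiff hinge holds any angle (about 0.5 N at the edge moves it): push it over inward from outside, then down.
- cover_hinge (a point): Middle of the cover's hinge axis, which runs along the tray's x: tray (0, 94.5, 36.5) mm.
- cover_edge (a point): Middle of the cover's free edge, 48 mm from the hinge axis; it moves with the cover. Shut, it is at tray (0, 46.5, 36.5) mm, just over the platform's edge; a small thumb tab sticks out 5 mm further.
- tablet_a: A whole round blue-green tablet with a score line, 22 mm across and 10 mm thick, 10 to 17 g, lying flat on the platform at the start. Origin at its centre (5 mm above the platform).
- tablet_b: A whole round blue-green tablet with a score line, 22 mm across and 10 mm thick, 10 to 17 g, lying flat on the platform at the start. Origin at its centre (5 mm above the platform).
- tablet_c: A whole round blue-green tablet with a score line, 22 mm across and 10 mm thick, 10 to 17 g, lying flat on the platform at the start. Origin at its centre (5 mm above the platform).
- half_tablet: The broken half of such a tablet: a half disc 22 mm long, about 12 mm wide and 10 mm thick, about 11 g, lying flat on the platform. Origin at its centre. To be left where it lies.
- bottle: White plastic bottle with blue cap, 48 mm across and 87 mm high, standing on the bench on the tray's -y side, about tray (-90, -165) mm. Origin under its centre. To be left alone.
- boat: White square weighing boat with a pale residue in it, 78 x 78 x 18 mm, on the bench on the tray's -y side, about tray (5, -168) mm. Origin under its centre. To be left alone.
- tweezers: Tweezers, 121 mm long along their y, lying on the bench along the tray's -x side, about tray (-122, -28) mm. Origin under their centre. To be left alone.

How it is judged:
By the outcome, as a careful person would: the job done as asked, in the order asked, and still so for the second after the job is handed in, with the robot touching nothing.
It also fails if it takes over 54 s, if anything falls off the work surface, if the arm or the gripper's body presses on something with over 40 N, if the wrist force passes 120 N, or if a joint passes its speed limit or range.

## Robot

A 6-joint arm with a two-finger parallel gripper is mounted at the origin on a cart in front of the work surface, level with it; the furniture and walls round the work are solid. World frame = base frame: x ahead of the robot, y to its left, z up, the work surface at z = 0. Lengths are in m, angles in rad, forces in N, time in s.
With the tool pointing down it reaches from about 0.35 to 0.925 m from the base axis. Payload 6.4 kg.
Tool frame: the origin (TCP) lies between the finger pads; the fingertips stand 11 mm ahead of it and the grasp point (between the pads) lies 8 mm behind it; z points along the fingers, x is the direction in which the jaws open and shut, and the axes are right-handed (so a half turn about z gives the same grasp; the last joint's range is limited). The gripper opens to 94 mm and grips with 3 to 60 N. Pads are 16 mm wide; open, the fingers measure 119 mm over their backs; the gripper's body (75 mm by 177 mm) begins 78 mm behind the grasp point.
Start: joints at [1.12, 0.245, 1.558, -0, 1.339, -0.174], TCP at [0.178, 0.625, 0.216] pointing down, gripper open.
Joint ranges: [-3.13, 3.13], [-1.02, 2.26], [0.13, 2.54], [-0.95, 4.09], [0.21, 2.88], [-2.74, 2.74]. Speed limits (rad/s): [2.57, 2.57, 3.14, 3.14, 3.14, 3.14].

## Interface

Orientations are given as a unit quaternion [x, y, z, w].
In Python, from bench import * gives the robot as it stands.
- The arm moves only by the tool servo_tool, never from a script. Its argument "plan" is text: rows parted by semicolons, each of 7 numbers parted by spaces: the turn, a rotation vector about the tool's x, y, z in degrees, then the shift along the tool's x, y, z in cm, then the opening, from 0 (shut) to 1 (fully open). In form: wx wy wz x y z hand; .... A call has 1 to 10 rows; each row is the pose to reach, as a shift and turn from the pose commanded when the call began, along the tool's axes at that moment; what a row does not reach only later rows make up. A row lasts 1/8 s, in which the tool goes at most 62.5 mm and 10.7 degrees, less where a joint would pass 70% of its speed; a pose out of reach is approached as far as the arm can. A call with a gripper value outside its range is refused whole. The fingers move at their own pace and stop on an object; "grip_force" is the grip in N (left out, the last holds). Time passes only in rows, so rows that repeat a pose let the fingers close. It gives the time, the measured TCP pose, the force and the opening at its end, in the units of the state.
- sense(): the state, without advancing time (a new reading comes with each control period).
- snapshot(name): name is "scene" or "side" or "wrist"; returns the picture (420x560x3 uint8, blue, green, red); there is no depth.
- camera_params(name): a dict with "fx", "fy", "cx", "cy" (pixels), "distortion" ([k1, k2, p1, p2, k3] as OpenCV has them; the pictures are not rectified), "T" (4x4, takes a point from camera to world coordinates). Camera axes: x right, y up, looking along -z (the intrinsics and any distortion apply to the point x, -y, -z); pixel columns grow to the right and rows downward; lengths in m; the calibration is good to about 2 mm. A picture is of the moment at which its call begins: read the wrist's pose just before it. camera_params takes no time and is no camera call; for the wrist camera it gives the pose at the moment of the call.
- close_job(): hands the job in, once; it reports no verdict.
The state is a dict: "time": time; "joints": joint angles; "joint_vel": joint speeds; "joint_torque": joint torques, N m; "tcp_pos": TCP position; "tool_rot": TCP orientation; "contact_force": force on the tool from outside, world axes, zero at the start; "moment": the same for the moment, N m; "width": finger opening in m.
Only numpy, scipy, OpenCV 4.12 (cv2) and the standard library are available. Lean on these libraries where they do the work, as an engineer would, in place of code of your own. Each camera call takes 0.05 s, during which the arm holds its last target.

## Working session

There is one attempt and no reset: what is moved stays moved. The work goes in short steps, Python scripts to look and compute and a tool call to move; the robot and the scene stay as the last step left them, time stands still between calls to the robot, and variables do not carry over. Pictures are saved under pics/ and viewed, and the job is handed in when it is done.

Besides the shell and the picture viewer there is one more tool, called after ">>>" as a command line: name --argument value ..., lists and objects as JSON in quotes. servo_tool: Moves the arm, as the interface text tells. Its arguments: {"type":"object","properties":{"plan":{"type":"string"},"grip_force":{"type":"number"}},"required":["plan"]}

```bash
mkdir -p pics; ls; python3 - <<'E'
from bench import *
import cv2
s=sense(); print({k:(v if isinstance(v,(int,float)) else [round(float(x),4) for x in __import__('numpy').ravel(v)]) for k,v in s.items()})
for n in("scene","side","wrist"):
    p=camera_params(n); im=snapshot(n); cv2.imwrite(f"pics/{n}0.png",im); print(n,p)
E
```

```text
pics
{'time': 0.0, 'joints': [1.1199, 0.2458, 1.559, -0.0, 1.3387, -0.1741], 'joint_vel': [0.0, -0.001, -0.0024, 0.0002, -0.0019, 0.0011], 'joint_torque': [-0.0018, -41.5819, -31.461, 0.0684, 0.0332, -0.0002], 'tcp_pos': [0.1774, 0.6247, 0.2154], 'tool_rot': [0.7979, 0.6028, -0.0008, 0.0004], 'contact_force': [0.1223, -0.3976, 0.1995], 'moment': [0.0403, -0.0239, 0.0627], 'width': 0.09358368009845318}
scene {'fx': 471.0800647135071, 'fy': 471.0800647135071, 'cx': 280.22685762712234, 'cy': 207.15265165934966, 'distortion': array([-0.00500452,  0.        ,  0.        ,  0.        ,  0.        ]), 'T': array([[ 0.52892832,  0.51862912, -0.67175789, -0.06040948],
       [-0.84853317,  0.30915248, -0.42943708, -0.36928969],
       [-0.01504295,  0.79715029,  0.60359351,  0.57423249],
       [ 0.        ,  0.        ,  0.        ,  1.        ]])}
side {'fx': 471.7050016031762, 'fy': 471.7050016031762, 'cx': 285.7585726737492, 'cy': 210.57584479371926, 'distortion': array([-0.04471639,  0.        ,  0.        ,  0.        ,  0.        ]), 'T': array([[ 0.90270081,  0.25936545, -0.34330863,  0.22102788],
       [-0.42993814,  0.57500456, -0.69607683, -0.59393507],
       [ 0.01686575,  0.77595059,  0.63056818,  0.57871841],
       [ 0.        ,  0.        ,  0.        ,  1.        ]])}
wrist {'fx': 315.70742602245554, 'fy': 315.70742602245554, 'cx': 280.0779199883477, 'cy': 205.64618943735593, 'distortion': array([0.00594691, 0.        , 0.        , 0.        , 0.        ]), 'T': array([[ 0.27297567, -0.93359038, -0.23214926,  0.11049022],
       [ 0.9620162 ,  0.26414963,  0.06891884,  0.64473693],
       [-0.00301982, -0.24214452,  0.97023549,  0.38291532],
       [ 0.        ,  0.        ,  0.        ,  1.        ]])}
```

View pics/scene0.png

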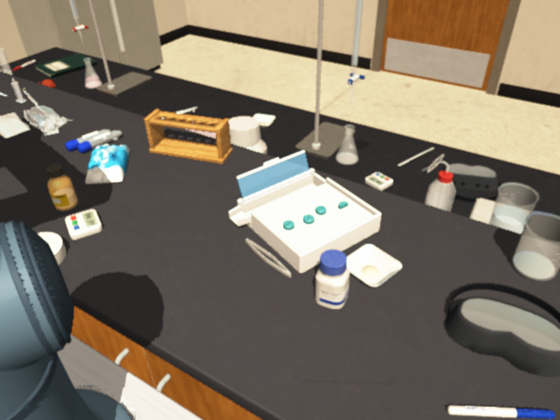

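View pics/side0.png

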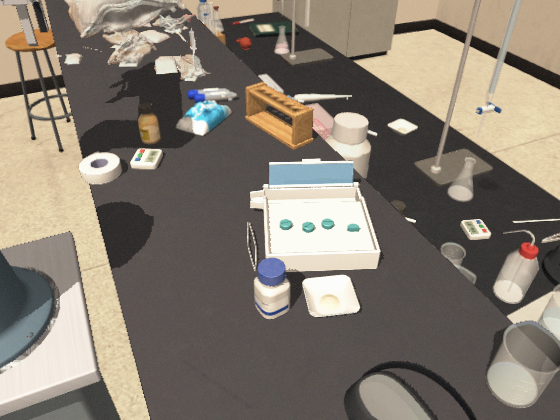

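View pics/wrist0.png

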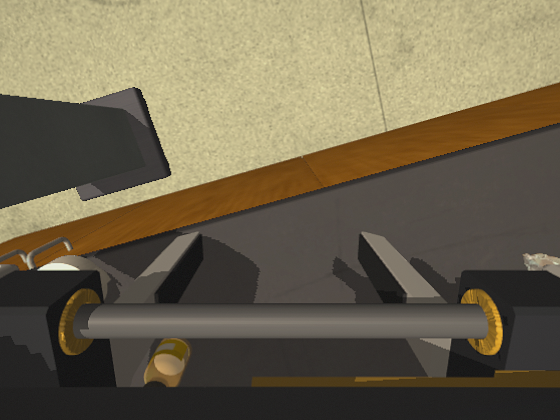

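The scene and side views show the tray with its blue flap leaning outward. Three round tablets and a smaller piece at the right end (side px 353,228) lie on it. I'll enlarge both views to get exact pixels.

```bash
python3 - <<'E'
import cv2
a=cv2.imread("pics/scene0.png")[140:300,220:410]; cv2.imwrite("pics/sc_z.png",cv2.resize(a,None,fx=4,fy=3.75,interpolation=cv2.INTER_CUBIC))
a=cv2.imread("pics/side0.png")[150:325,235:395]; cv2.imwrite("pics/si_z.png",cv2.resize(a,None,fx=4,fy=3.4,interpolation=cv2.INTER_CUBIC))
E
```

```text
(no output)
```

View pics/sc_z.png

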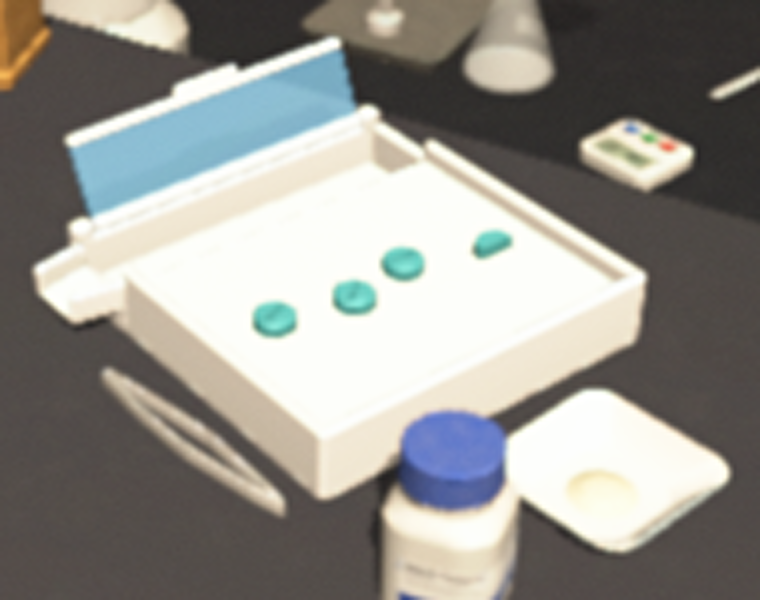

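View pics/si_z.png

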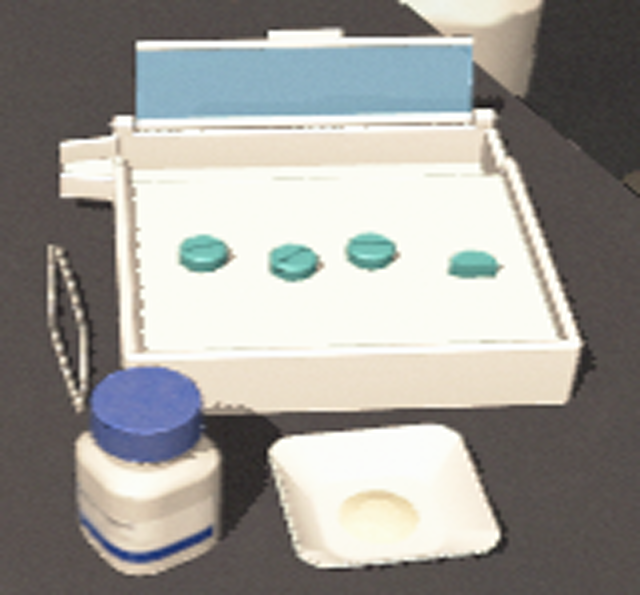

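```bash
cat > h.py <<'E'
import numpy as np, cv2
from scipy.optimize import least_squares
def proj(p,X):
    X=np.atleast_2d(X); T=p["T"]; c=(X-T[:3,3])@T[:3,:3]; c=c*[1,-1,-1]
    K=np.array([[p["fx"],0,p["cx"]],[0,p["fy"],p["cy"]],[0,0,1]])
    return cv2.projectPoints(c,np.zeros(3),np.zeros(3),K,p["distortion"])[0][:,0]
def ray(p,uv):
    K=np.array([[p["fx"],0,p["cx"]],[0,p["fy"],p["cy"]],[0,0,1]])
    n=cv2.undistortPoints(np.array([[uv]],float),K,p["distortion"])[0,0]
    d=p["T"][:3,:3]@np.array([n[0],-n[1],-1]); return p["T"][:3,3],d/np.linalg.norm(d)
def onz(p,uv,z):
    o,d=ray(p,uv); return o+d*(z-o[2])/d[2]
def tri(prs):
    A=0;b=0
    for p,uv in prs:
        o,d=ray(p,uv);P=np.eye(3)-np.outer(d,d);A=A+P;b=b+P@o
    return np.linalg.solve(A,b)
def blobs(im,amin=12):
    h=cv2.cvtColor(im,cv2.COLOR_BGR2HSV)
    m=cv2.inRange(h,(78,90,50),(98,255,255))
    n,l,s,c=cv2.connectedComponentsWithStats(m)
    return [(c[i],s[i]) for i in range(1,n) if s[i][4]>amin]
def t2w(q,X):
    X=np.atleast_2d(X).astype(float); c,s=np.cos(q[2]),np.sin(q[2])
    return np.c_[q[0]+c*X[:,0]-s*X[:,1],q[1]+s*X[:,0]+c*X[:,1],X[:,2]]
def w2t(q,X):
    X=np.atleast_2d(X); c,s=np.cos(q[2]),np.sin(q[2]); d=X[:,:2]-q[:2]
    return np.c_[c*d[:,0]+s*d[:,1],-s*d[:,0]+c*d[:,1],X[:,2]]
E
python3 - <<'E'
from bench import *
from h import *
P={n:camera_params(n) for n in("scene","side")}
im={n:cv2.imread(f"pics/{n}0.png") for n in P}
for n in P:
    for c,s in blobs(im[n]): print(n,c.round(1),s)
def Z(n,u,v): return (220+u/4,140+v/3.75) if n=="scene" else (235+u/4,150+v/3.4)
O=[("scene",320,434,'c',-95,-101),("scene",644,277,'c',95,-101),("side",120,358,'c',-95,-101),("side",580,346,'c',95,-101),
("side",136,42,'e',-82,0),("side",473,40,'e',82,0),("scene",68,140,'e',-82,0),("scene",338,42,'e',82,0),
("side",134,122,'h',-82,0),("side",475,120,'h',82,0),("scene",94,216,'h',-82,0),("scene",357,113,'h',82,0)]
def res(q):
    r=[]
    for n,u,v,k,x,y in O:
        X={'c':[x,y,42],'e':[x,94.5+48*np.cos(q[3]),36.5+48*np.sin(q[3])],'h':[x,94.5,36.5]}[k]
        r.append(proj(P[n],t2w(q,np.array(X)/1000))[0]-Z(n,u,v))
    return np.array(r).ravel()
f=least_squares(res,[0.45,0,0,1.9],loss='soft_l1'); 
print(f.x,f.x[2]*57.3); print(res(f.x).reshape(-1,2).round(1))
q=f.x; np.save("q.npy",q)
B={n:sorted(blobs(im[n]),key=lambda b:b[0][0]) for n in P}
if all(len(B[n])==4 for n in P):
  for i in range(4):
    t=tri([(P[n],B[n][i][0]) for n in P]); print("tri",t.round(4),"tray",(w2t(q,t)[0]*1000).round(1), [ (w2t(q,onz(P[n],B[n][i][0],.037))[0,:2]*1000).round(1) for n in P])
E
```

```text
scene [ 94.4 158. ] [ 88 145  19  24 155]
scene [118.2 157.8] [105 145  24  28 362]
scene [100.9 155.2] [ 99 152   4   8  24]
scene [342.3 204.4] [339 202   8   6  38]
scene [320.3 209.8] [316 206  10   8  60]
scene [308.  218.8] [304 215   9   8  62]
scene [288.3 224.7] [284 221  10   8  68]
side [193.4 109.5] [185 101  25  16  86]
side [198.4 108.4] [197 105   4   8  20]
side [212.6 116.5] [195 104  31  27 375]
side [327.6 223.6] [323 219  10  10  78]
side [285.5 224.3] [281 220  10  10  80]
side [308.2 226.8] [303 223  11   9  79]
side [353.1 227.6] [348 224  11   7  61]
[ 0.55972166 -0.03204605 -0.38745859  1.23229191] -22.201376978920287
[[-0.3  1.1]
 [ 1.   0.2]
 [-0.2 -0.6]
 [ 0.6 -0.4]
 [-0.2 -0.4]
 [ 0.4 -1.3]
 [ 0.  -0.1]
 [ 0.5 -0.7]
 [ 0.7  0.1]
 [-1.2 -1. ]
 [-0.5  2.8]
 [ 0.2  2.3]]
```

```bash
cat > fit.py <<'E'
from bench import *
from h import *
P={n:camera_params(n) for n in("scene","side")}
im={n:cv2.imread(f"pics/{n}0.png") for n in P}
def Z(n,u,v): return (220+u/4,140+v/3.75) if n=="scene" else (235+u/4,150+v/3.4)
for nm,a,b in [("rim-x",(320,434),(120,358)),("rim+x",(644,277),(580,346)),("edge-x",(68,140),(136,42)),("edge+x",(338,42),(473,40)),("hinge-x",(94,216),(134,122)),("hinge+x",(357,113),(475,120))]:
    t=tri([(P["scene"],Z("scene",*a)),(P["side"],Z("side",*b))]); print(nm,t.round(4))
B={n:sorted([b for b in blobs(im[n]) if b[0][0]>250],key=lambda b:b[0][0]) for n in P}
q=np.load("q.npy")
for i in range(4):
    t=tri([(P[n],B[n][i][0]) for n in P]); print("tri",t.round(4),"tray",(w2t(q,t)[0]*1000).round(1), [ (w2t(q,onz(P[n],B[n][i][0],.037))[0,:2]*1000).round(1) for n in P])
E
python3 fit.py
```

```text
rim-x [ 0.434  -0.0903  0.0429]
rim+x [ 0.61   -0.1597  0.0405]
edge-x [0.5261 0.1017 0.0806]
edge+x [0.6776 0.0404 0.079 ]
hinge-x [0.5163 0.0817 0.0439]
hinge+x [0.6759 0.0265 0.0354]
tri [ 0.5007 -0.0274  0.0356] tray [-56.4 -18.   35.6] [array([-56.6, -17.8]), array([-56.8, -21.4])]
tri [ 0.5345 -0.0491  0.0349] tray [-16.9 -25.3  34.9] [array([-17.7, -25.9]), array([-17.5, -29.4])]
tri [ 0.57   -0.0556  0.0348] tray [ 18.4 -18.   34.8] [array([ 17.4, -18.6]), array([ 17.6, -22.1])]
tri [ 0.6055 -0.084   0.0353] tray [ 62.  -30.8  35.3] [array([ 61.6, -30.6]), array([ 61. , -34.6])]
```

```bash
cat > fit2.py <<'E'
from fit import *
O=[("scene",320,434,'c',-95,-101),("scene",644,277,'c',95,-101),("side",120,358,'c',-95,-101),("side",580,346,'c',95,-101),
("side",136,42,'e',-82,0),("side",473,40,'e',82,0),("scene",68,140,'e',-82,0),("scene",338,42,'e',82,0)]
def res(q):
    r=[]
    for n,u,v,k,x,y in O:
        X={'c':[x,y,42],'e':[x,94.5-48*np.cos(q[3]),36.5+48*np.sin(q[3])]}[k]
        r.append(proj(P[n],t2w(q,np.array(X)/1000))[0]-Z(n,u,v))
    return np.array(r).ravel()
f=least_squares(res,[0.55,0,-.4,1.9]);q=f.x;print(q,q[2]*57.3);print(res(q).reshape(-1,2).round(1).tolist());np.save("q.npy",q)
for i in range(4):
    t=tri([(P[n],B[n][i][0]) for n in P]); print("tray",(w2t(q,t)[0]*1000).round(1))
for nm,n,uv in [("jar","side",(352,172)),("stand","side",(440,165)),("rod","scene",(317,148)),("rack","side",(308,143)),("rack","side",(248,115)),("tab","scene",(375,190))]:
    X=onz(P[n],uv,0.0); print(nm,X.round(3),(w2t(q,X)[0]*1000).round())
vis=im["side"].copy()
for X in [(-89,50,30),(89,50,30),(-89,-95,30),(89,-95,30),(-82,94.5,36.5),(82,94.5,36.5),(-95,-101,42),(0,98,32),(-56,-20,35)]:
    c=proj(P["side"],t2w(q,np.array(X)/1000))[0]; cv2.circle(vis,(int(c[0]*16),int(c[1]*16)),16,(0,0,255),-1,shift=4)
cv2.imwrite("pics/v1.png",cv2.resize(vis[150:325,235:395],None,fx=4,fy=3.4,interpolation=cv2.INTER_CUBIC))
s=sense(); print(s["tcp_pos"])
E
python3 fit2.py
```

```text
rim-x [ 0.434  -0.0903  0.0429]
rim+x [ 0.61   -0.1597  0.0405]
edge-x [0.5261 0.1017 0.0806]
edge+x [0.6776 0.0404 0.079 ]
hinge-x [0.5163 0.0817 0.0439]
hinge+x [0.6759 0.0265 0.0354]
tri [ 0.5007 -0.0274  0.0356] tray [-56.4 -18.   35.6] [array([-56.6, -17.8]), array([-56.8, -21.4])]
tri [ 0.5345 -0.0491  0.0349] tray [-16.9 -25.3  34.9] [array([-17.7, -25.9]), array([-17.5, -29.4])]
tri [ 0.57   -0.0556  0.0348] tray [ 18.4 -18.   34.8] [array([ 17.4, -18.6]), array([ 17.6, -22.1])]
tri [ 0.6055 -0.084   0.0353] tray [ 62.  -30.8  35.3] [array([ 61.6, -30.6]), array([ 61. , -34.6])]
[ 0.55932705 -0.03170788 -0.38400824  1.87284831] -22.003672250794597
[[-0.3, 1.2], [0.8, 0.1], [-0.3, -0.5], [0.4, -0.6], [-0.6, -0.2], [0.1, -1.2], [0.1, 0.2], [0.6, -0.5]]
tray [-56.  -18.   35.6]
tray [-16.5 -25.4  34.9]
tray [ 18.9 -18.2  34.8]
tray [ 62.4 -31.2  35.3]
jar [0.725 0.106 0.   ] [102. 189.   0.]
stand [0.921 0.049 0.   ] [306. 210.   0.]
rod [0.825 0.088 0.   ] [201. 211.   0.]
rack [0.693 0.252 0.   ] [ 18. 314.   0.]
rack [0.616 0.44  0.   ] [-124.  458.    0.]
tab [ 0.732 -0.101  0.   ] [186.   1.   0.]
[0.17742326 0.62487881 0.21564188]
```

View pics/v1.png

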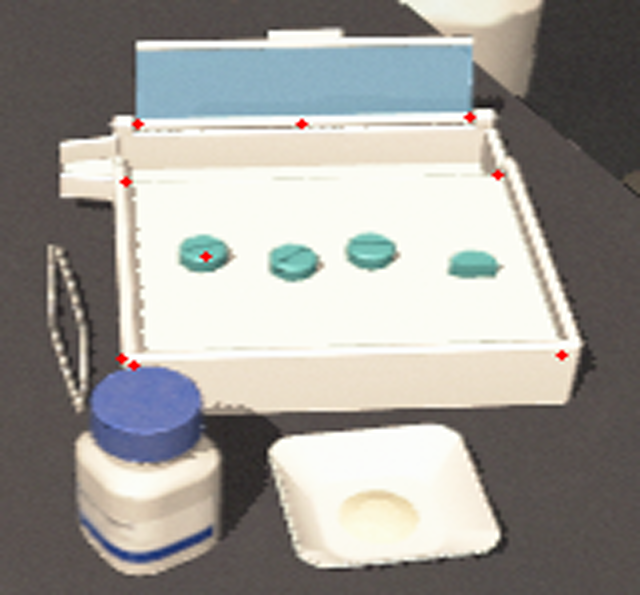

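```bash
cat > go.py <<'E'
import sys
from bench import *
from h import *
from scipy.spatial.transform import Rotation as R
q=np.load("q.npy"); s=sense(); Rm=R.from_quat(s["tool_rot"]); p=np.array(s["tcp_pos"])
print("t",round(s["time"],2),"tray mm",(w2t(q,p)[0]*1000).round(1),"w",round(s["width"],4),"F",np.round(s["contact_force"],1))
D=R.from_matrix(np.array([[np.cos(q[2]),np.sin(q[2]),0],[np.sin(q[2]),-np.cos(q[2]),0],[0,0,-1]]))
print("turn deg",np.rad2deg((Rm.inv()*D).as_rotvec()).round(2))
for a in sys.argv[1:]:
    X=np.array([float(v) for v in a.split(",")])/1000
    print(a,"-> cm",((Rm.inv().apply(t2w(q,X)[0]-p))*100).round(2))
E
python3 go.py=-57 2>/dev/null; python3 go.py " -57,-58,180"
```

```text
t 0.15 tray mm [-600.1  465.7  215.6] w 0.0941 F [0.1 0.1 0. ]
turn deg [6.000e-02 7.000e-02 9.614e+01]
 -57,-58,180 -> cm [-57.88  48.39   3.63]
```

>>> servo_tool --plan "0 0 4 -2 1.7 0 0; 0 0 12 -6 5 0 0; 0 0 21 -11 9.2 0 0; 0 0 30 -16.5 13.8 0 0; 0 0 39 -22 18.4 0 0; 0 0 48 -27.5 23 0 0; 0 0 57 -33 27.6 0 0; 0 0 66 -38.5 32.2 0 0; 0 0 75 -43.5 36.4 0 0; 0 0 83 -48 40.1 0 0" --grip_force 20

```text
time: 1.4
tcp_pos: [0.4134, 0.0953, 0.2166]
tool_rot: [0.997, -0.08, 0.0, -0.0]
contact_force: [1.3, 0.7, 0.1]
width: 0.0007
```

```bash
python3 go.py " -57,-58,150"
```

```text
t 1.4 tray mm [-182.9   63.1  216.6] w 0.0007 F [1.3 0.7 0.1]
turn deg [-0.02 -0.05 12.87]
 -57,-58,150 -> cm [ 9.57 14.61  6.66]
```

>>> servo_tool --plan "0 0 5 3 4.5 1; 0 0 10 5.5 8.5 3; 0 0 13 7 10.8 5"

```text
invalid input at $.plan[0]: expected 7 numbers
```

>>> servo_tool --plan "0 0 5 3 4.5 1 0; 0 0 10 5.5 8.5 3 0; 0 0 13 7 10.8 5 0; 0 0 13 7 10.8 5 0; 0 0 13 7 10.8 5 0"

```text
time: 2.02
tcp_pos: [0.4655, -0.0197, 0.1668]
tool_rot: [0.982, -0.189, 0.0, -0.0]
contact_force: [0.4, -0.5, -0.4]
width: 0.0009
```

```bash
python3 go.py " -57,-58,80"; python3 - <<'E'
from bench import *
import cv2,pickle
p=camera_params("wrist"); im=snapshot("wrist"); cv2.imwrite("pics/w1.png",im); pickle.dump(p,open("w1.pkl","wb"))
E
```

```text
t 2.02 tray mm [-91.5 -24.  166.8] w 0.0009 F [ 0.4 -0.5 -0.4]
turn deg [-0.01 -0.    0.2 ]
 -57,-58,80 -> cm [3.44 3.41 8.68]
```

View pics/w1.png

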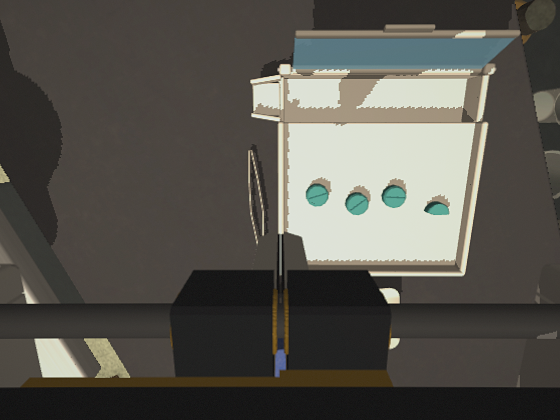

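The wrist view shows three round tablets at about (317,195), (357,203) and (394,196), and the half at (437,210). The gripper is shut, with its tip above the -x rim. I'll check the tray fit against this view.

```bash
python3 - <<'E'
from h import *
import pickle
p=pickle.load(open("w1.pkl","rb")); q=np.load("q.npy"); im=cv2.imread("pics/w1.png")
B=sorted([b for b in blobs(im,60) if 150<b[0][1]<240],key=lambda b:b[0][0])
for c,s in B: print(c.round(1),s[4],(w2t(q,onz(p,c,.038))[0]*1000).round(1))
vis=im.copy()
for X in [(-89,50,30),(89,50,30),(-89,-95,30),(89,-95,30),(-82,94.5,36.5),(82,94.5,36.5),(95,-101,42),(0,91,32),(-82,94.5-48*np.cos(q[3]),36.5+48*np.sin(q[3])),(82,94.5-48*np.cos(q[3]),36.5+48*np.sin(q[3]))]:
    c=proj(p,t2w(q,np.array(X)/1000))[0]; cv2.circle(vis,(int(c[0]*16),int(c[1]*16)),24,(0,0,255),-1,shift=4)
cv2.imwrite("pics/v2.png",cv2.resize(vis[10:290,240:530],None,fx=2.7,fy=2.1,interpolation=cv2.INTER_CUBIC))
E
```

```text
[316.6 194.8] 366 [-56.3 -16.8  38. ]
[356.4 203.5] 374 [-17.6 -25.3  38. ]
[393.3 196.3] 392 [ 17.3 -18.1  38. ]
[436.5 208.6] 224 [ 60.2 -30.1  38. ]
```

View pics/v2.png

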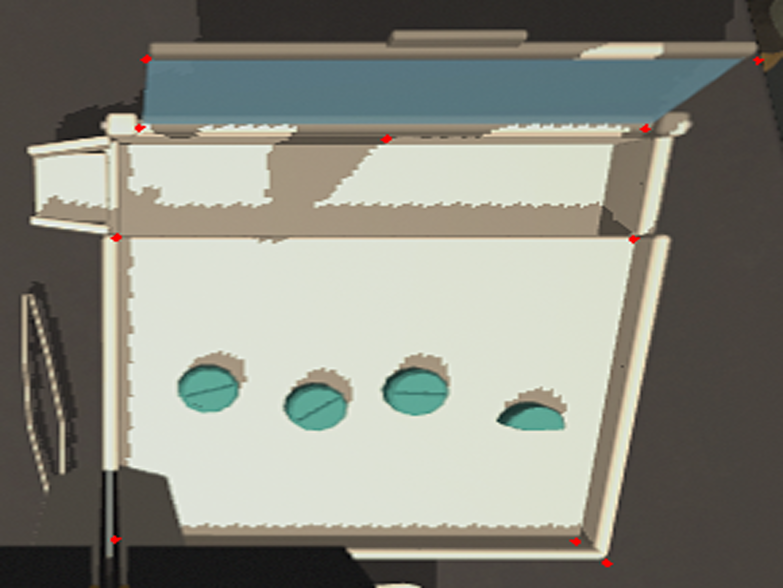

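>>> servo_tool --plan "0 0 0 1.5 1.5 2 0; 0 0 0.2 3.4 3.4 6 0; 0 0 0.2 3.4 3.4 9.5 0; 0 0 0.2 3.4 3.4 11 0; 0 0 0.2 3.4 3.4 11.5 0; 0 0 0.2 3.4 3.4 11.5 0"

```text
time: 2.82
tcp_pos: [0.4852, -0.0642, 0.0525]
tool_rot: [0.982, -0.191, 0.001, 0.0]
contact_force: [-0.0, -0.2, -0.8]
width: 0.0005
```

```bash
python3 go.py " -56.5,-58,44" " -56.5,40,44"
```

```text
t 2.83 tray mm [-56.5 -57.9  52.5] w 0.0005 F [-0.  -0.2 -0.8]
turn deg [-0.  -0.1 -0. ]
 -56.5,-58,44 -> cm [0.   0.01 0.85]
 -56.5,40,44 -> cm [ 0.   -9.79  0.85]
```

>>> servo_tool --plan "0 0 0 0 0 0.5 0; 0 0 0 0 0 0.85 0; 0 0 0 0 -0.5 0.85 0; 0 0 0 0 -1.5 0.85 0; 0 0 0 0 -2.7 0.85 0; 0 0 0 0 -3.9 0.85 0; 0 0 0 0 -5.1 0.85 0; 0 0 0 0 -6.3 0.85 0; 0 0 0 0 -7.5 0.85 0; 0 0 0 0 -8.3 0.85 0"

```text
time: 4.08
tcp_pos: [0.5159, 0.0133, 0.0429]
tool_rot: [0.982, -0.191, -0.0, 0.0]
contact_force: [0.9, -0.4, 0.0]
width: 0.0001
```

```bash
python3 go.py " -56.5,48,44"; python3 - <<'E'
from bench import *
import cv2
im=snapshot("side"); cv2.imwrite("pics/s2.png",cv2.resize(im[130:330,215:415],None,fx=3,fy=3,interpolation=cv2.INTER_CUBIC))
E
```

```text
t 4.08 tray mm [-57.1  25.5  42.9] w 0.0001 F [ 0.9 -0.4  0. ]
turn deg [ 0.   -0.   -0.03]
 -56.5,48,44 -> cm [ 0.06 -2.26 -0.11]
```

View pics/s2.png

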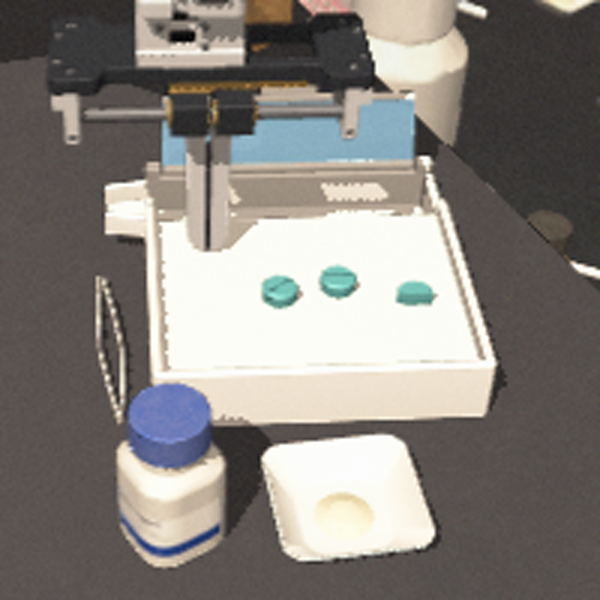

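>>> servo_tool --plan "0 0 0 0 -0.8 0 0; 0 0 0 0 -1.6 0 0; 0 0 0 0 -2.3 0 0; 0 0 0 0 -2.3 0 0; 0 0 0 0 -1.3 -0.8 0; 0 0 0 0.5 1 -2.5 0; 0 0 0 2 4 -3 0; 0 0 0 3.5 7 -3 0; 0 0 0 4 8.5 -3 0; 0 0 0 4 8.5 -3 0"

```text
time: 5.38
tcp_pos: [0.5205, -0.082, 0.0731]
tool_rot: [0.981, -0.192, -0.0, -0.0]
contact_force: [-0.6, 0.7, -0.9]
width: 0.0005
```

```bash
python3 go.py " -17.3,-60,44.5"; python3 - <<'E'
from bench import *
import cv2
im=snapshot("wrist"); cv2.imwrite("pics/w3.png",im)
E
```

```text
t 5.38 tray mm [-17.2 -61.2  73.1] w 0.0005 F [-0.6  0.7 -0.9]
turn deg [-0.01  0.01 -0.17]
 -17.3,-60,44.5 -> cm [-0.01 -0.12  2.86]
```

View pics/w3.png

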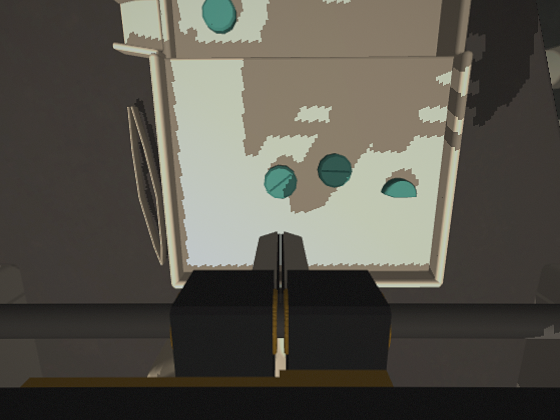

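Tablet 1 is in the trough at (219,15), and the other tablets are undisturbed. The finger is lined up with the next one at (280,182).

>>> servo_tool --plan "0 0 0 0 0 1.5 0; 0 0 0 0 0 2.5 0; 0 0 0 0 0 2.85 0; 0 0 0 0 -0.8 2.85 0; 0 0 0 0 -2 2.85 0; 0 0 0 0 -3.2 2.85 0; 0 0 0 0 -4.4 2.85 0; 0 0 0 0 -5.6 2.85 0; 0 0 0 0 -6.8 2.85 0; 0 0 0 0 -8 2.85 0"

```text
time: 6.68
tcp_pos: [0.5512, -0.0064, 0.0445]
tool_rot: [0.982, -0.191, 0.0, 0.0]
contact_force: [0.1, -0.1, 0.3]
width: 0.0005
```

```bash
python3 go.py " -17.3,48,44"
```

```text
t 6.67 tray mm [-17.1  20.4  44.5] w 0.0005 F [ 0.1 -0.1  0.3]
turn deg [ 0.   -0.   -0.05]
 -17.3,48,44 -> cm [-0.03 -2.76  0.05]
```

>>> servo_tool --plan "0 0 0 0 -0.8 0 0; 0 0 0 0 -1.6 0 0; 0 0 0 0 -2.7 0 0; 0 0 0 0 -2.7 0 0; 0 0 0 0 -1.7 -0.8 0; 0 0 0 0.5 0.5 -2.5 0; 0 0 0 2 3.5 -3 0; 0 0 0 3.3 6.5 -3 0; 0 0 0 3.5 8 -3 0; 0 0 0 3.5 8 -3 0"

```text
time: 7.92
tcp_pos: [0.5527, -0.0952, 0.0745]
tool_rot: [0.981, -0.192, -0.0, -0.0]
contact_force: [-1.0, 0.7, 0.6]
width: 0.0005
```

```bash
python3 go.py " 18,-60,44.5"; python3 - <<'E'
from bench import *
import cv2
im=snapshot("wrist"); cv2.imwrite("pics/w4.png",im)
E
```

```text
t 7.92 tray mm [ 17.6 -61.4  74.5] w 0.0005 F [-1.   0.7  0.6]
turn deg [-0.01  0.02 -0.17]
 18,-60,44.5 -> cm [ 0.04 -0.14  3.  ]
```

View pics/w4.png

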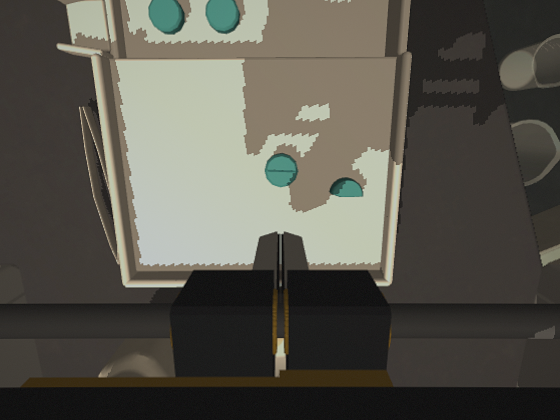

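Two tablets are in the trough at (166,15) and (222,14). The third, at (281,170), is straight ahead of the finger.

>>> servo_tool --plan "0 0 0 0 0 1.5 0; 0 0 0 0 0 2.6 0; 0 0 0 0 0 3 0; 0 0 0 0 -0.8 3 0; 0 0 0 0 -2 3 0; 0 0 0 0 -3.2 3 0; 0 0 0 0 -4.4 3 0; 0 0 0 0 -5.6 3 0; 0 0 0 0 -6.8 3 0; 0 0 0 0 -8 3 0"

```text
time: 9.22
tcp_pos: [0.5836, -0.0195, 0.0445]
tool_rot: [0.982, -0.191, 0.0, 0.0]
contact_force: [-0.5, -1.3, 0.1]
width: 0.0002
```

```bash
python3 go.py " 18,48,44"
```

```text
t 9.22 tray mm [17.9 20.4 44.5] w 0.0002 F [-0.5 -1.3  0.1]
turn deg [ 0.   -0.   -0.05]
 18,48,44 -> cm [ 0.   -2.76  0.05]
```

>>> servo_tool --plan "0 0 0 0 -0.8 0 0; 0 0 0 0 -1.6 0 0; 0 0 0 0 -2.7 0 0; 0 0 0 0 -2.7 0 0; 0 0 0 0 -1.7 -0.8 0; 0 0 0 0 0 -4 0; 0 0 0 -0.5 1 -8 0; 0 0 0 -1 2 -12 0; 0 0 0 -1.5 2 -14 0; 0 0 0 -1.8 2 -14 0"

```text
time: 10.48
tcp_pos: [0.5596, -0.0324, 0.1859]
tool_rot: [0.981, -0.192, 0.002, 0.0]
contact_force: [0.4, 0.6, -0.6]
width: 0.0003
```

```bash
python3 go.py " 0,150,75" "0,150,170"; python3 - <<'E'
from bench import *
import cv2
im=snapshot("wrist"); cv2.imwrite("pics/w5.png",im)
E
```

```text
t 10.47 tray mm [  0.5  -0.5 185.9] w 0.0003 F [ 0.4  0.6 -0.6]
turn deg [-0.03 -0.17 -0.08]
 0,150,75 -> cm [ -0.11 -15.04  11.09]
0,150,170 -> cm [ -0.08 -15.05   1.59]
```

View pics/w5.png

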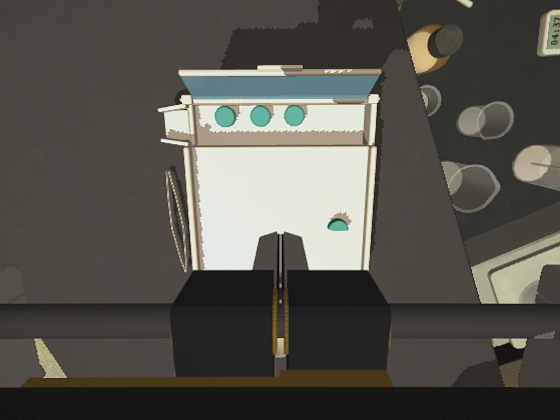

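All three tablets lie in the trough at (225,117), (261,116) and (294,116), and the half is still on the platform at (338,224). Next I go over and behind the cover.

>>> servo_tool --plan "0 0 0 -0.3 -1.5 0 0; 0 0 0 -0.6 -5 0 0; 0 0 0 -1 -9 0 0; 0 0 0 -1 -12.5 0 0; 0 0 0 -1 -14.3 0 0; 0 0 0 -1 -14.3 2 0; 0 0 0 -1 -14.3 5 0; 0 0 0 -1 -14.3 8 0; 0 0 0 -1 -14.3 10 0; 0 0 0 -1 -14.3 10.5 0"

```text
time: 11.78
tcp_pos: [0.602, 0.1036, 0.0771]
tool_rot: [0.981, -0.192, -0.002, 0.0]
contact_force: [-0.4, -0.1, 0.3]
width: 0.0006
```

```bash
python3 go.py " -10,100,81" ; python3 - <<'E'
from bench import *
import cv2
for n in("side","scene"):
    im=snapshot(n); cv2.imwrite(f"pics/{n}6.png",cv2.resize(im[100:300,200:400],None,fx=3,fy=3,interpolation=cv2.INTER_CUBIC))
E
```

```text
t 11.78 tray mm [-11.1 141.4  77.1] w 0.0006 F [-0.4 -0.1  0.3]
turn deg [ 0.09  0.2  -0.11]
 -10,100,81 -> cm [ 0.11  4.14 -0.38]
```

View pics/side6.png

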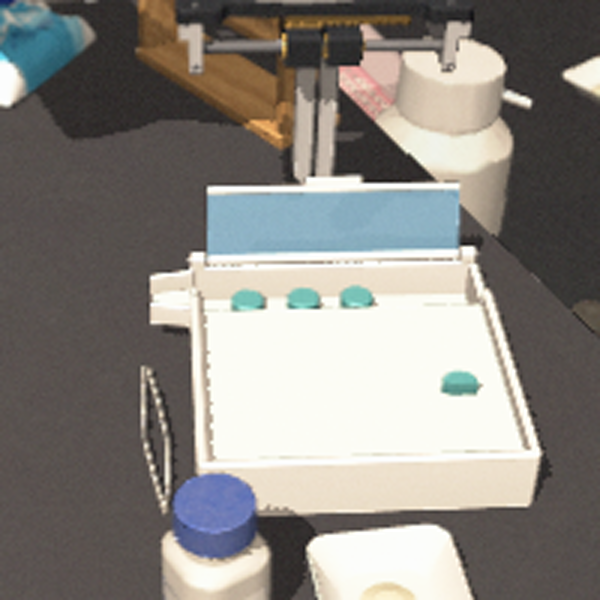

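View pics/scene6.png

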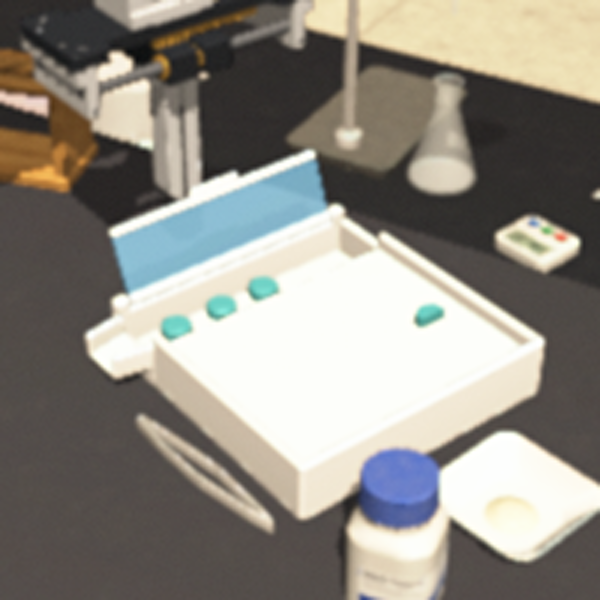

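The fingers stand outside the open cover, clear of the jar; the tablets and half are unchanged. Now I push the cover over.

>>> servo_tool --plan "0 0 0 0 0.6 -0.2 0; 0 0 0 0 1.4 -0.4 0; 0 0 0 0 2 -0.4 0; 0 0 0 0 2.6 -0.4 0; 0 0 0 0 3.2 -0.4 0; 0 0 0 0 3.8 -0.4 0; 0 0 0 0 4.4 -0.5 0; 0 0 0 0 5 -0.5 0; 0 0 0 0 5.5 -0.4 0; 0 0 0 0 5.5 -0.4 0"

```text
time: 13.12
tcp_pos: [0.5827, 0.0528, 0.0833]
tool_rot: [0.981, -0.192, -0.0, 0.0]
contact_force: [0.3, -0.4, -0.1]
width: 0.0009
```

```bash
python3 go.py " -10,80,78" " -10,72,70" " -10,66.6,60" " -10,64,48"; python3 - <<'E'
from bench import *
import cv2
for n in("side",):
    im=snapshot(n); cv2.imwrite(f"pics/{n}7.png",cv2.resize(im[100:300,200:400],None,fx=3,fy=3,interpolation=cv2.INTER_CUBIC))
E
```

```text
t 13.12 tray mm [-10.   87.1  83.3] w 0.0009 F [ 0.3 -0.4 -0.1]
turn deg [ 0.02  0.02 -0.08]
 -10,80,78 -> cm [0.01 0.71 0.53]
 -10,72,70 -> cm [0.01 1.51 1.33]
 -10,66.6,60 -> cm [0.01 2.05 2.33]
 -10,64,48 -> cm [0.01 2.31 3.53]
```

View pics/side7.png

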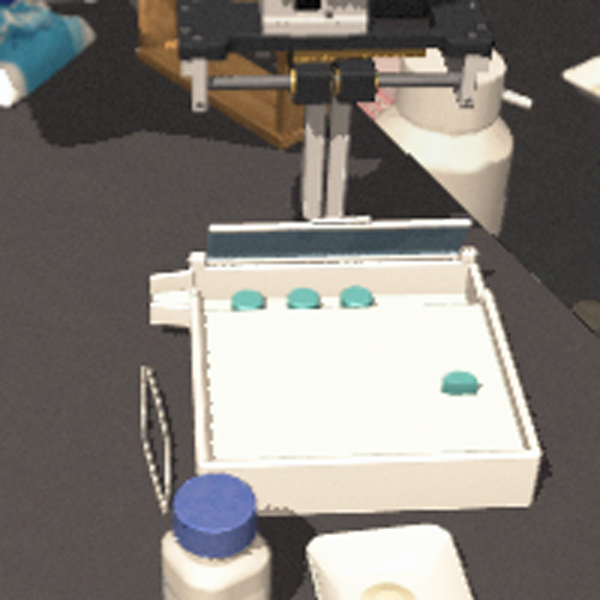

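The cover has passed upright and leans inward, with the fingers behind its outer face. I'll follow the arc inward and down.

>>> servo_tool --plan "0 0 0 0 0.7 0.3 0; 0 0 0 0 1.1 0.8 0; 0 0 0 0 1.5 1.3 0; 0 0 0 0 1.8 1.8 0; 0 0 0 0 2.05 2.3 0; 0 0 0 0 2.2 2.7 0; 0 0 0 0 2.3 3.1 0; 0 0 0 0 2.4 3.4 0; 0 0 0 0 2.4 3.55 0; 0 0 0 0 2.4 3.55 0"

```text
time: 14.42
tcp_pos: [0.5739, 0.031, 0.0491]
tool_rot: [0.982, -0.191, -0.0, 0.0]
contact_force: [-3.7, 0.5, 9.3]
width: 0.0004
```

```bash
python3 go.py " -10,63,46"; python3 - <<'E'
from bench import *
import cv2
for n in("side","scene"):
    im=snapshot(n); cv2.imwrite(f"pics/{n}8.png",cv2.resize(im[100:300,200:400],None,fx=3,fy=3,interpolation=cv2.INTER_CUBIC))
E
```

```text
t 14.43 tray mm [-10.   63.6  49.1] w 0.0004 F [-3.7  0.5  9.3]
turn deg [ 0.02  0.05 -0.04]
 -10,63,46 -> cm [0.   0.06 0.31]
```

View pics/side8.png

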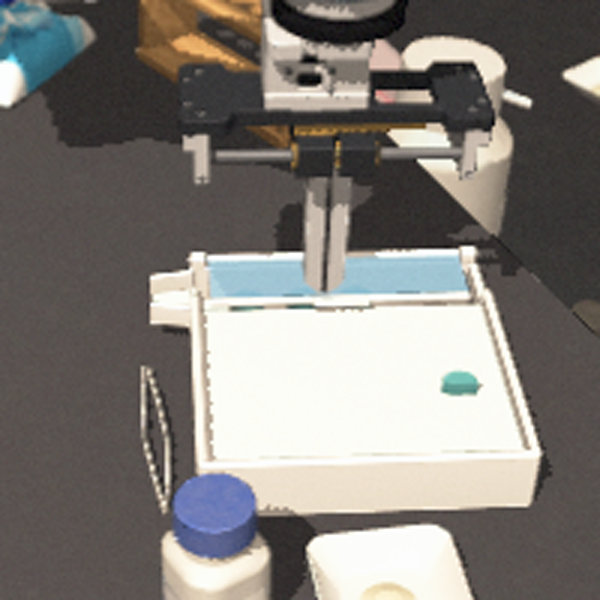

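View pics/scene8.png

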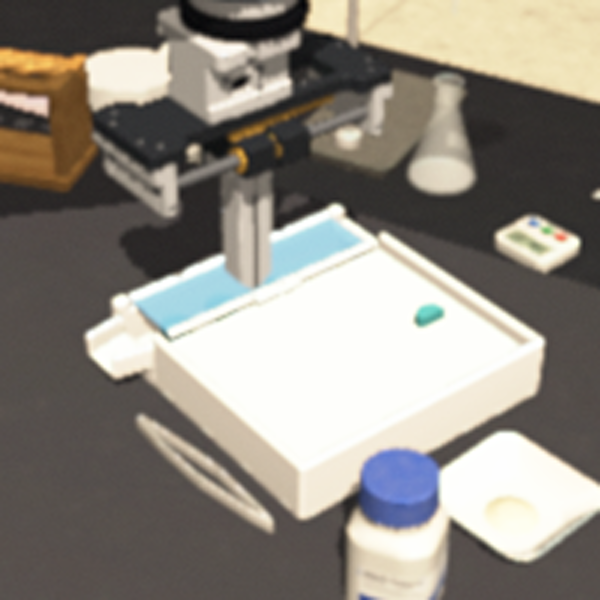

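The cover lies level. The tip stopped at z = 38 mm, the shut cover's expected top, with 9 N up on the tool. I'll press slightly more to confirm the stop, then retreat.

>>> servo_tool --plan "0 0 0 0 0.1 0.1 0; 0 0 0 0 0.2 0.2 0; 0 0 0 0 0.2 0.2 0"

```text
time: 14.9
tcp_pos: [0.5739, 0.0308, 0.0489]
tool_rot: [0.982, -0.191, -0.0, -0.002]
contact_force: [-6.7, 6.6, 18.5]
width: 0.0003
```

>>> servo_tool --plan "0 0 0 0 0 -0.5 0; 0 0 0 0 0 -1.5 0; 0 0 0 0 0.5 -5 0; 0 0 0 0 2 -10 0; 0 0 0 0 5 -14 0; 0 0 0 0 7 -15 0; 0 0 0 0 7 -15 0; 0 0 0 0 7 -15 0"

```text
time: 15.9
tcp_pos: [0.5458, -0.0351, 0.1937]
tool_rot: [0.982, -0.191, -0.002, -0.0]
contact_force: [0.0, -0.3, 0.0]
width: 0.0006
```

```bash
python3 go.py; python3 - <<'E'
from bench import *
from h import *
q=np.load("q.npy")
for n in("wrist","side","scene"):
    p=camera_params(n);im=snapshot(n)
    if n=="side": print([ (b[0].round(1),(w2t(q,onz(p,b[0],.035))[0]*1000).round(1)) for b in blobs(im) if b[0][0]>250])
    for x in(-82,82):
        for th in (0,.1): print(n,x,th,proj(p,t2w(q,np.array([[x,94.5-48*np.cos(th),36.5+48*np.sin(th)]])/1000))[0].round(1))
    cv2.imwrite(f"pics/{n}9.png",im if n=="wrist" else cv2.resize(im[140:300,220:400],None,fx=4,fy=3.7,interpolation=cv2.INTER_CUBIC))
E
```

```text
t 15.9 tray mm [-11.3  -8.3 193.7] w 0.0006 F [ 0.  -0.3  0. ]
turn deg [ 0.01  0.21 -0.06]
wrist -82 0 [210.3 142.6]
wrist -82 0.1 [209.3 142.6]
wrist 82 0 [372.9 142.5]
wrist 82 0.1 [374.3 142.5]
[(array([353.1, 227.7]), array([ 62. , -32.9,  35. ]))]
side -82 0 [269.6 201.2]
side -82 0.1 [269.6 199.1]
side 82 0 [356.5 199.1]
side 82 0.1 [356.7 197. ]
scene -82 0 [256.5 212.8]
scene -82 0.1 [256.3 210.7]
scene 82 0 [323.9 182.7]
scene 82 0.1 [323.9 180.7]
```

View pics/wrist9.png

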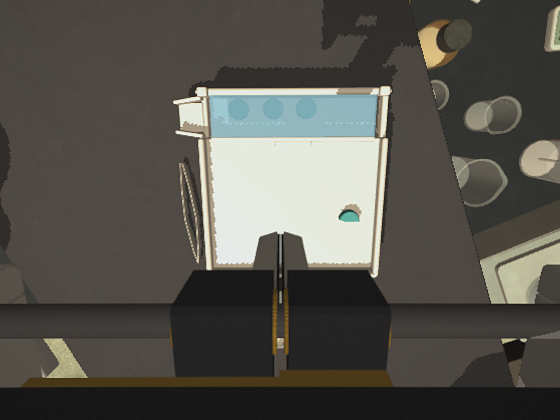

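View pics/side9.png

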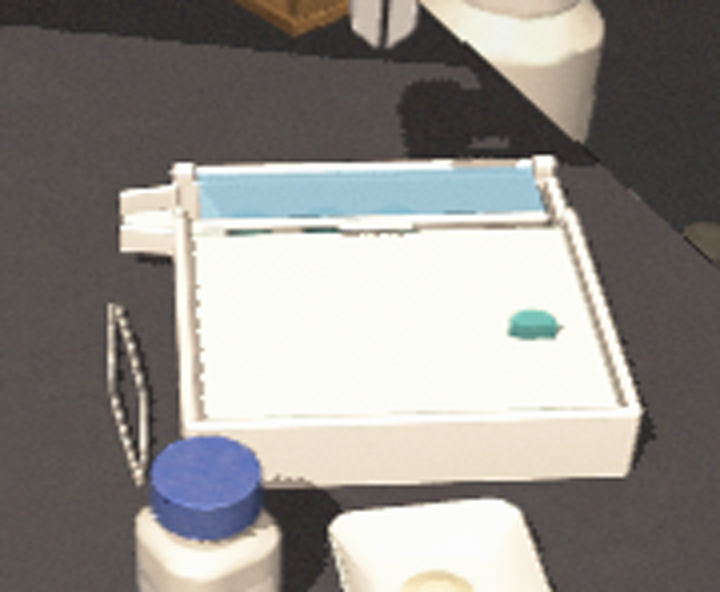

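View pics/scene9.png

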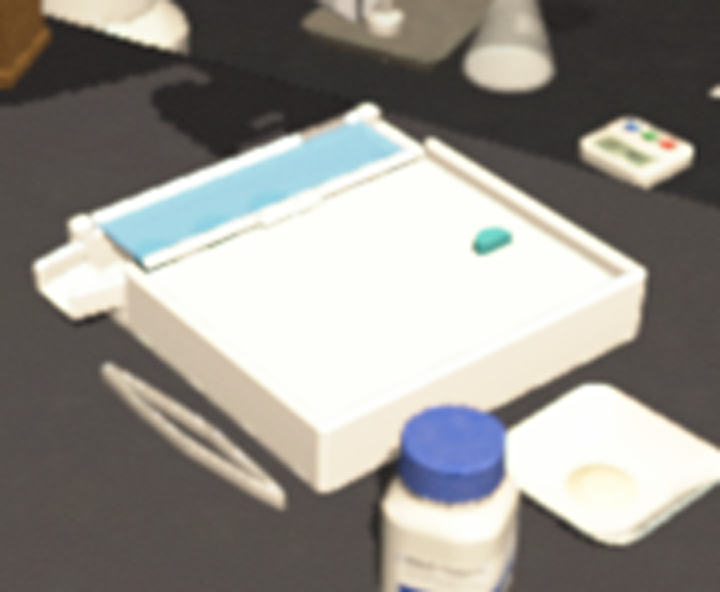

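The cover edge sits where a shut cover projects, at side rows of about 201 and 198. The three tablets show through it at wrist (238,109), (273,108) and (306,108). The half is still at (353,228), as at the start, and the bottle, boat and tweezers are undisturbed. I'm handing it in.

```bash
python3 -c "
from bench import *
print(close_job(), sense()['time'])"
```

```text
the job is handed in; nothing more can be done
the job is handed in; nothing more can be done
```

I swept the three whole tablets one at a time with closed fingertips over the platform edge into the trough. Then I pushed the cover past upright from outside and pressed it down. The job was handed in with the clock at about 16 s.

**Tablets:** all three lie in the trough, seen through the shut cover. The half tablet is at the same side-view pixel as at the start (353.1, 227.7 against 353.1, 227.6).

**Cover:** raising the push from 9 N to 18 N moved it only 0.2 mm, with the fingertip at 38 mm, the shut cover's expected top. In the side view its edge is within about 1 pixel of where a shut cover should appear.

**Surroundings:** the bottle, boat and tweezers look unmoved, and the arm is clear of everything with no contact force.

**Faults and mismatches:**
- One move call was refused for a format slip and moved nothing.
- My first tray fit used poor hinge points and a wrong sign for the cover angle. I fixed the fit before any move.
- The views of the tray and tablets disagreed by 1 to 4 mm, which did not matter.

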